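# Hold the medicine box's spring lock open with its key

### The arm

A 6-joint arm with a two-finger parallel gripper is mounted at the origin on the work surface; the furniture and walls round the work are solid. World frame = base frame: x ahead of the robot, y to its left, z up, the work surface at z = 0. Lengths are in m, angles in degrees, forces in N, time in s.
With the tool pointing down it reaches from about 0.325 to 0.9 m from the base axis. Payload 6.1 kg.
Tool frame: the origin (TCP) lies between the finger pads; the fingertips stand 8 mm ahead of it and the grasp point (between the pads) lies 11 mm behind it; z points along the fingers, y is the line along which they close (so a half turn about z gives the same grasp; the last joint's range is limited). The gripper opens to 87 mm and grips with 3 to 60 N. Pads are 19 mm wide; open, the fingers measure 117 mm over their backs; the gripper's body (75 mm by 190 mm) begins 51 mm behind the grasp point.
Start: joints at [-7.225, 12.628, 87.462, -0, 79.91, -7.225], TCP at [0.625, -0, 0.205] pointing down, gripper open.
Joint ranges: [-170.65, 170.65], [-52.31, 119.04], [5.05, 147.46], [-71.25, 251.25], [11.57, 151.72], [-153.62, 153.62]. Speed limits (degrees/s): [147.25, 147.25, 172.46, 180, 180, 180].

### API

Orientations are given as [roll, pitch, yaw] about the fixed x, y, z axes, in that order (R = Rz(yaw) Ry(pitch) Rx(roll)).
In Python, from plant import ctrl gives the robot as it stands.
- The arm moves only by the tool arm_command, never from a script. Its argument "plan" is a list of rows, each a list of 2 entries, a list of its own where there are three numbers: the shift along the tool's x, y, z in units of 40 mm (1.0 is 40 mm), then the turn about the tool's z in degrees. In form: [[[dx, dy, dz], roll], ...]. A call has 1 to 10 rows; each row shifts and turns the commanded pose from where the row before left it, along the tool's axes as they then stand; what a row does not reach is not made up. A row lasts 1/10 s, in which the tool goes at most 50 mm and 8.59 degrees, less where a joint would pass 70% of its speed; a pose out of reach is approached as far as the arm can. A call is refused whole if a number of a shift passes 1 or a number of a turn 8.59, either way. A call with a gripper value outside its range is refused whole. "hand" is the opening, from -1 (shut) to 1 (fully open), set as the call begins (left out, the last holds). The fingers move at their own pace and stop on an object; "grip_force" is the grip in N (left out, the last holds). Time passes only in rows, so rows that do not move let the fingers close. It gives the time, the measured TCP pose, the force, the opening and the grip force at its end, in the units of the state.
- ctrl.sense(): the state, without advancing time (a new reading comes with each control period).
- ctrl.get_image(name): name is "scene" or "side" or "wrist"; returns (picture, depth): 384x512x3 uint8, blue, green, red; 384x512 float32, m along the optical axis (not along the pixel's ray), 0 where there is no reading.
- ctrl.camera_model(name): a dict with "fx", "fy", "cx", "cy" (pixels), "k1" (the pictures are not rectified: a ray, as slopes to the right and down, at radius r is drawn at 1 + k1 r^2 times it, then the intrinsics apply), "pose" (4x4, takes a point from camera to world coordinates); the wrist camera has in their place "mount" (4x4, takes a point from camera to tool coordinates, whose origin is the TCP and whose axes are the flange's). Camera axes: x right, y up, looking along -z (the intrinsics and any distortion apply to the point x, -y, -z); pixel columns grow to the right and rows downward; lengths in m; the calibration is good to about 2 mm. A picture is of the moment at which its call begins: read the wrist's pose just before it. camera_model takes no time and is no camera call.
- ctrl.job_done(): hands the job in; it is judged then, once.
Trained networks look in the newest picture that a camera, given by its name, has taken for a name from the list of things; names that differ only in an ending like _2 or _b are one class to them, and where a whole thing is asked for, a point or a joint stands for the part that bears it (a point fixed in the world has none). Each returns a list of dicts, best first, with "confidence" (0 to 1); they miss things now and then, are a little off and sometimes report something else, mostly with a low value. They report only what shows in the picture. A call takes as long as a camera call. They do not tell look-alikes from the thing itself.
- ctrl.boxes_of(camera, query): "box" ([left, top, right, bottom] in pixels, round what is visible of it).
- ctrl.regions_of(camera, query): "mask" (384x512 bool, what is visible of it) and "box" ([left, top, right, bottom] in pixels, round what is visible of it).
The state is a dict: "clock": time; "joint_positions": joint angles; "joint_vel": joint speeds; "joint_efforts": joint torques, N m; "eef_pos": TCP position; "ee_rot": TCP orientation; "wrist_force": force on the tool from outside, world axes, zero at the start; "wrist_torque": the same for the moment, N m; "finger_gap": finger opening in m; "grip_force": force on a finger pad.
Only numpy, scipy, OpenCV 4.12 (cv2) and the standard library are available. Lean on these libraries where they do the work, as an engineer would, in place of code of your own. Each camera call takes 0.05 s, during which the arm holds its last target. There are 200 camera calls.

### The job

Take the red key out of its wooden stand and push it gently, blade down, fully home into the lock on top of the grey medicine box; the pins are sticky, so rock the key lightly past them instead of forcing it. Only then turn it a quarter turn clockwise (seen from above) to its stop, and finish while still holding it turned against the lock's spring, so that the bolt stays back. Leave the other things on the worktop where they are.

Things in the scene. Friction and masses are not known exactly. Their poses are not given: they have to be found in the camera images.
- key: Loose steel key, 40 g, red plastic bow, standing blade down in the stand. Origin at the blade's tip, z along the key up to the bow, x along the width, y through the thickness. Blade 14 (x) x 4.5 (y) mm, z = 0 to 26 mm, the lowest 2 mm a chisel edge with 45 degree flanks. Shoulder 20 x 9 mm, z = 26 to 31 mm, stops the key when home. The same both ways round (half turn about z)
- key_bow (a point): centre of the key's red bow, 53 mm above the blade's tip, axes as the key. The bow is 34 mm wide (x), 9 mm thick (y), from 31 to 73 mm above the tip: grip it here across its thickness from above
- key_stand: dark wooden block 66 x 66 x 36 mm, fixed, with a slot in the middle of its top (long side along its x) in which the key stands, shoulder on the top, tip 10 mm above the worktop. Origin at the centre of its underside, z up. Lift the key 30 mm to draw it clear
- medicine_box: grey steel box 150 (x) x 120 (y) x 70 mm, fixed, with a round steel and brass lock in its lid near the front (-x) edge, a folded wire handle at the back of the lid (8 mm high) and a small bolt at the front that the lock draws back. Origin at the centre of its underside, z up; the lock's vertical axis is at x = -35 mm, y = 0 in its frame
- lock_mouth (a point): mouth of the key slot, on the lock's axis, 73.5 mm above the worktop; axes as the box. While the lock is at rest the slot's long side lies along x, its short side along y. Slot 17 x 6 mm with a 2 mm chamfer, 30 mm deep; the key is home with its shoulder on the mouth and its tip 26 mm below. More than 30 N between key and lock on the way in counts as forcing it
- lock_pins (a point): point on the lock's axis halfway between its two sticky pins. They reach in from the slot's broad sides almost to its middle: from +y at 13 mm depth, from -y at 20 mm. Each takes about 5 N sideways and stays where pushed. A straight push mostly jams: rock the key to and fro along y by about 2 mm of hand travel under a light push down (5 to 10 N) and it goes down step by step
- lock_plug (a joint): turn of the lock cylinder in rad: 0 at rest (spring return, about 0.02 N m at rest and 0.11 N m at the stop), grows clockwise seen from above, stop at 1.57. The key has about 0.15 rad of play in it
- tablets: bystander: loose flat blister pack of tablets, 42 x 95 x 5 mm, origin under its centre
- lemon: bystander: loose yellow lemon, 78 x 55 x 56 mm, origin under its centre
- mug: bystander: loose dark and white mug, 82 x 114 x 97 mm, origin under it
- honey_jar: bystander: loose jar with a red lid, 65 mm wide, 100 mm high, origin under its centre
Things that resemble listed ones, but are neither listed nor needed, are in the scene too. Of the things like the key, leave any that is yellow; of the rest the smaller one is meant.

How it is judged:
By the outcome, as a careful person would: the job done as asked, in the order asked, and still so for the second after the job is handed in, while the arm keeps its last pose, push and grip.
It also fails if it takes over 58 s, if anything falls off the work surface, if the arm or the gripper's body presses on something with over 40 N, if the wrist force passes 120 N, or if a joint passes its speed limit or range.

## Working session

There is one attempt and no reset: what is moved stays moved. The work goes in short steps, Python scripts to look and compute and a tool call to move; the robot and the scene stay as the last step left them, time stands still between calls to the robot, and variables do not carry over. Pictures are saved under pics/ and viewed, at most 10 in all, crops included, and the job is handed in when it is done.

Besides the shell and the picture viewer there is one more tool, called after "Emit:" by a JSON object that holds its "fn" and its "kwargs", one argument or row to a line. arm_command: Moves the arm, as the interface text tells. Its arguments: {"type":"object","properties":{"plan":{"type":"array","items":{"type":"array"}},"hand":{"type":"number"},"grip_force":{"type":"number"}},"required":["plan"]}

```bash
mkdir -p pics; ls; cat > h.py <<'E'
import numpy as np,cv2
from scipy.spatial.transform import Rotation as Ro
from plant import ctrl
def snap(n):
    s=ctrl.sense(); im,d=ctrl.get_image(n); m=ctrl.camera_model(n)
    if 'pose' in m: P=np.array(m['pose'])
    else:
        T=np.eye(4);T[:3,:3]=Ro.from_euler('xyz',s['ee_rot'],degrees=True).as_matrix();T[:3,3]=s['eef_pos'];P=T@np.array(m['mount'])
    return im,d,m,P
def rays(m,uv):
    K=np.array([[m['fx'],0,m['cx']],[0,m['fy'],m['cy']],[0,0,1.]])
    return cv2.undistortPointsIter(np.array(uv,float).reshape(-1,1,2),K,np.array([m['k1'],0,0,0,0.]),None,None,(3,40,1e-9)).reshape(-1,2)
def pts(m,P,uv,z):
    r=rays(m,uv);z=np.asarray(z).reshape(-1)
    c=np.c_[r[:,0]*z,-r[:,1]*z,-z]
    return c@P[:3,:3].T+P[:3,3]
def cloud(d,m,P):
    v,u=np.mgrid[:384,:512]
    return pts(m,P,np.c_[u.ravel(),v.ravel()],d.ravel()).reshape(384,512,3)
E
python3 - <<'E'
from h import *
print(ctrl.sense())
for n in('scene','side'):
    im,d,m,P=snap(n);cv2.imwrite(f'pics/{n}0.png',im);np.savez(f'{n}0.npz',im=im,d=d,P=P)
    C=cloud(d,m,P)
    for q in('key','key_stand','medicine_box'):
        for r in ctrl.regions_of(n,q)[:4]:
            k=r['mask']&(d>0); print(n,q,round(r['confidence'],2),np.round(r['box']),np.median(C[k],0).round(3) if k.any() else 0, k.sum())
E
```

```text
pics
{'clock': 0.0, 'joint_positions': array([-7.22499272e+00,  1.26740632e+01,  8.75220736e+01, -1.25887255e-03,
        7.99101703e+01, -7.22473732e+00]), 'joint_vel': array([-0.03388128,  0.12817159, -0.02915482,  0.03518742, -0.10097442,
        0.05193398]), 'joint_efforts': array([-1.67445501e-05, -4.94609964e+01, -3.87383544e+01,  6.99962187e-02,
        5.70271199e-02, -1.42064664e-04]), 'eef_pos': array([6.24379799e-01, 6.70035414e-05, 2.04184118e-01]), 'ee_rot': array([-1.79894381e+02, -1.21401742e-02,  8.99999551e+01]), 'wrist_force': array([-1.06983019, -0.00161403, -0.0429936 ]), 'wrist_torque': array([ 0.01071458, -0.01683563,  0.01269297]), 'grip_force': 0.0, 'finger_gap': 0.08702353932871688}
scene key 0.52 [258. 193. 287. 219.] [ 0.457 -0.067  0.011] 299
scene key 0.47 [216. 206. 234. 226.] [0.353 0.04  0.007] 168
scene key 0.35 [220. 111. 240. 147.] [0.641 0.216 0.067] 573
scene key_stand 0.84 [300. 203. 324. 230.] [ 0.472 -0.201  0.033] 482
scene medicine_box 0.62 [210. 147. 267. 200.] [0.49  0.08  0.068] 1829
side key 0.55 [295. 207. 319. 217.] [0.356 0.047 0.008] 161
side key 0.5 [256. 159. 268. 175.] [ 0.49  -0.19   0.062] 106
side key_stand 0.6 [251. 168. 273. 188.] [ 0.49  -0.169  0.024] 278
```

View pics/scene0.png

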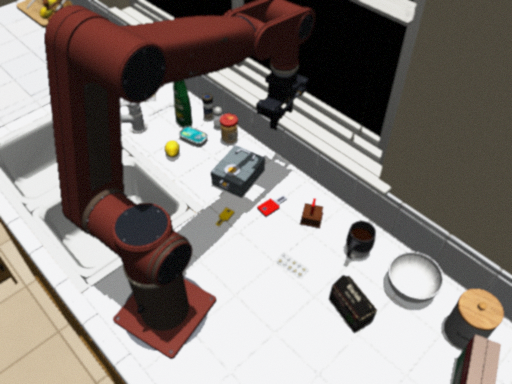

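View pics/side0.png

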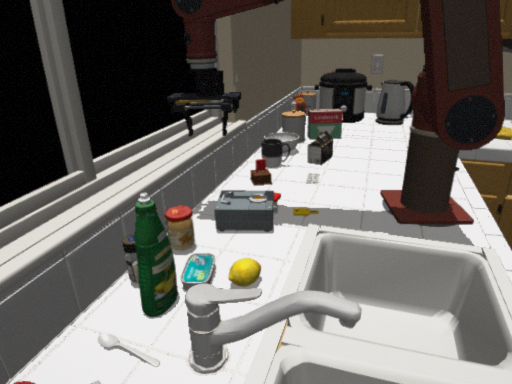

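The pictures show three key-like things. The red key upright in the dark stand is at scene (313,205) and side (261,163). A larger red key lies flat at scene (268,207), and a yellow key lies flat at scene (226,215). The description fits the one in the stand, which I'll check with a close wrist crop. The box with its lock is at scene (240,170).

```bash
python3 - <<'E'
from h import *
m=ctrl.camera_model('wrist');print({k:np.round(v,4) for k,v in m.items()})
for n,b in(('scene',(300,196,326,232)),('side',(250,157,274,188)),('scene',(208,145,270,202))):
    f=np.load(n+'0.npz');C=cloud(f['d'],ctrl.camera_model(n),f['P'])[b[1]:b[3],b[0]:b[2]].reshape(-1,3)
    for lo,hi in((.03,.042),(.05,.12)):
        k=(C[:,2]>lo)&(C[:,2]<hi);print(n,lo,k.sum(),np.percentile(C[k],[5,50,95],axis=0).round(3).tolist())
E
```

```text
{'fx': np.float64(278.0319), 'fy': np.float64(278.0319), 'cx': np.float64(251.7398), 'cy': np.float64(193.8867), 'k1': np.float64(-0.0469), 'mount': array([[-5.000e-04,  9.566e-01,  2.913e-01,  8.000e-02],
       [ 1.000e+00,  6.000e-04, -2.000e-04,  1.000e-04],
       [-4.000e-04,  2.913e-01, -9.566e-01, -1.793e-01],
       [ 0.000e+00,  0.000e+00,  0.000e+00,  1.000e+00]])}
scene 0.03 280 [[0.457, -0.223, 0.031], [0.482, -0.198, 0.036], [0.516, -0.167, 0.04]]
scene 0.05 50 [[0.47, -0.203, 0.055], [0.475, -0.198, 0.08], [0.5, -0.19, 0.086]]
side 0.03 151 [[0.456, -0.334, 0.031], [0.484, -0.19, 0.036], [0.519, -0.16, 0.041]]
side 0.05 94 [[0.476, -0.196, 0.052], [0.49, -0.19, 0.068], [0.507, -0.184, 0.083]]
scene 0.03 119 [[0.429, 0.034, 0.031], [0.441, 0.048, 0.036], [0.556, 0.142, 0.041]]
scene 0.05 1404 [[0.439, 0.036, 0.055], [0.502, 0.088, 0.069], [0.576, 0.146, 0.076]]
```

Emit:
{"fn": "arm_command", "kwargs": {
  "plan": [
    [[0.8,-0.8,-0.5],0],
    [[0.8,-0.8,-0.5],0],
    [[0,-0.8,0],0],
    [[0,-0.8,0],0],
    [[0,0,0],0],
    [[0,0,0],0],
    [[0,0,0],0]
  ]
}}

```text
clock: 1.1
eef_pos: [0.498, 0.0638, 0.2456]
ee_rot: [179.9, 0.0, 90.0]
wrist_force: [-0.2, 0.7, -0.3]
finger_gap: 0.0868
grip_force: 0.0
```

```bash
python3 - <<'E'
from h import *
im,d,m,P=snap('wrist');cv2.imwrite('pics/w1.png',im);np.savez('w1.npz',im=im,d=d,P=P)
for q in('medicine_box','lock_mouth','key'):
    for r in ctrl.regions_of('wrist',q)[:4]:print(q,r['confidence'],r['box'])
E
```

```text
medicine_box 0.9 [198.9, 105.3, 324.2, 190.9]
lock_mouth 0.6 [200.0, 100.3, 326.5, 192.4]
key 0.84 [203.4, 215.0, 272.1, 253.4]
key 0.6 [133.0, 166.5, 178.3, 191.1]
```

View pics/w1.png

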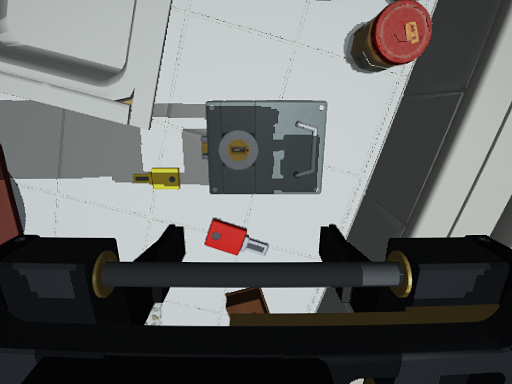

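The box lies nearly square to the picture, with the lock's slot centred near (238,150). The front bolt is on the left at (205,148). The larger red key (238,237) and the yellow key (157,178) lie flat, and the stand is at (245,305), partly hidden.

```bash
python3 - <<'E'
from h import *
f=np.load('w1.npz');m=ctrl.camera_model('wrist');im,d,P=f['im'],f['d'],f['P'];C=cloud(d,m,P)
v,u=np.mgrid[:384,:512]
k=(C[...,2]>.055)&(C[...,2]<.09)&(v>90)&(v<200)&(u>190)&(u<330)
p=C[k];print(k.sum(),np.percentile(p[:,2],[5,50,95]))
r=cv2.minAreaRect((p[:,:2]*1000).astype(np.float32));print(r)
c=im[130:170,218:262];cv2.imwrite('pics/lock.png',cv2.resize(c,None,fx=10,fy=10,interpolation=cv2.INTER_CUBIC)[:400,:440])
hsv=cv2.cvtColor(im,cv2.COLOR_BGR2HSV)
b=(hsv[...,0]>10)&(hsv[...,0]<35)&(hsv[...,1]>110)&(v>125)&(v<175)&(u>215)&(u<265)
print(b.sum(),u[b].mean(),v[b].mean(),np.median(C[b],0),cv2.minAreaRect(C[b][:,:2].astype(np.float32)*1000), (u[b].min(),u[b].max(),v[b].min(),v[b].max()))
# ray to z=.0735
uv=[(238,150)];q=pts(m,P,uv,[1.]);o=P[:3,3];t=(.0735-o[2])/(q[0,2]-o[2]);print(o+(q[0]-o)*t)
E
```

```text
10792 [0.06840297 0.06992854 0.07441589]
((513.0742797851562, 95.2468032836914), (118.12031555175781, 156.8625030517578), 89.96919250488281)
302 237.89072847682118 150.09271523178808 [0.48090137 0.09252084 0.07296171] ((482.52520751953125, 113.19178771972656), (63.511966705322266, 25.700586318969727), 85.41594696044922) (np.int64(228), np.int64(248), np.int64(140), np.int64(160))
[0.48103009 0.09475039 0.0735    ]
```

Emit:
{"fn": "arm_command", "kwargs": {
  "plan": [
    [[-0.9,0,0],0],
    [[-0.9,0,0],0],
    [[-0.9,0,0],0],
    [[-0.9,0,0],0],
    [[-0.9,0,0],0],
    [[-0.9,0,0],0],
    [[-0.9,0,0],0],
    [[0,0,0],0],
    [[0,0,0],0],
    [[0,0,0],0]
  ]
}}

```text
clock: 2.3
eef_pos: [0.4971, -0.1873, 0.2449]
ee_rot: [-180.0, -0.0, 90.0]
wrist_force: [0.4, 0.0, -0.0]
finger_gap: 0.0871
grip_force: 0.0
```

```bash
python3 - <<'E'
from h import *
im,d,m,P=snap('wrist');np.savez('w2.npz',im=im,d=d,P=P);cv2.imwrite('pics/w2.png',im)
C=cloud(d,m,P);v,u=np.mgrid[:384,:512]
hsv=cv2.cvtColor(im,cv2.COLOR_BGR2HSV)
red=((hsv[...,0]<6)|(hsv[...,0]>174))&(hsv[...,1]>150)&(hsv[...,2]>80)&(C[...,2]>.075)&(C[...,2]<.1)
n,l,s,c=cv2.connectedComponentsWithStats(red.astype(np.uint8))
for i in range(1,n):
    if s[i,4]>15:
        p=C[l==i];print(s[i],c[i],p.mean(0),cv2.minAreaRect(p[:,:2].astype(np.float32)*1000))
for r in ctrl.regions_of('wrist','key_stand')[:3]:
    k=r['mask'];p=C[k];t=p[(p[:,2]>.03)&(p[:,2]<.04)];print(r['confidence'],r['box'],len(t),cv2.minAreaRect(t[:,:2].astype(np.float32)*1000) if len(t) else 0)
E
```

```text
[234 175  25  12 137] [246.34306569 180.86861314] [ 0.49034374 -0.1939672   0.0825406 ] ((490.43463134765625, -194.13992309570312), (31.89037322998047, 7.110106468200684), 17.12486457824707)
0.77 [220.8, 140.2, 274.1, 197.4] 1382 ((490.0205993652344, -193.78457641601562), (59.96024703979492, 60.43190002441406), 17.2017822265625)
0.48 [176.8, 249.7, 250.3, 325.9] 68 ((456.62353515625, -331.4521179199219), (9.558918952941895, 50.665496826171875), 87.1881332397461)
```

View pics/w2.png

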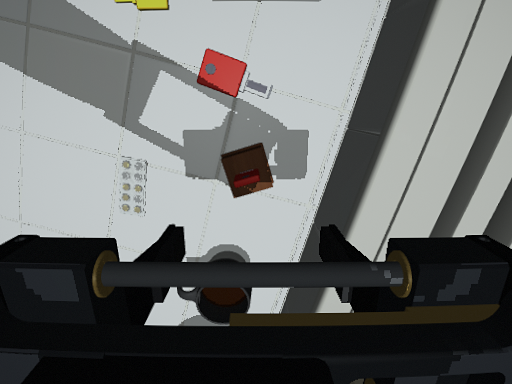

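View pics/lock.png

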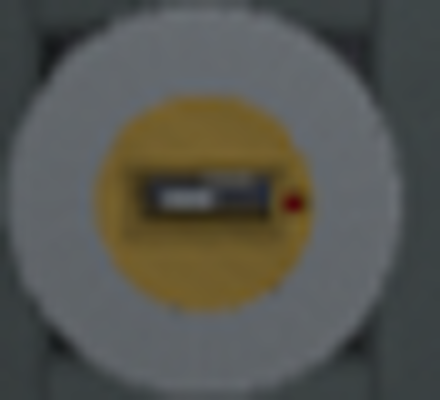

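The w2 picture shows the small red key upright in the dark stand at (246,181). The larger red key lies flat at (225,72), the mug is at (222,285) and the tablets are at (133,185). The lock crop shows its slot along the image's x, so the box yaw is about 0. Now I turn to yaw 197 and lower part way.

Emit:
{"fn": "arm_command", "kwargs": {
  "plan": [
    [[-0.15,-0.168,0],-8.59],
    [[0,0,0],-8.59],
    [[0,0,0],-8.59],
    [[0,0,0],-8.59],
    [[0,0,0],-8.59],
    [[0,0,0],-8.59],
    [[0,0,0],-8.59],
    [[0,0,0],-8.59],
    [[0,0,0],-8.59],
    [[0,0,0],-8.59]
  ],
  "hand": -0.1,
  "grip_force": 30
}}

```text
clock: 3.4
eef_pos: [0.4905, -0.1928, 0.2454]
ee_rot: [180.0, 0.0, 176.4]
wrist_force: [0.6, -0.3, -0.2]
finger_gap: 0.0394
grip_force: 0.0
```

Emit:
{"fn": "arm_command", "kwargs": {
  "plan": [
    [[0,0,0],-8.59],
    [[0,0,0],-8.59],
    [[0,0,0.7],-4.0],
    [[0,0,0.7],0],
    [[0,0,0.6],0],
    [[0,0,0],0],
    [[0,0,0],0],
    [[0,0,0],0],
    [[0,0,0],0]
  ]
}}

```text
clock: 4.3
eef_pos: [0.4914, -0.1944, 0.1672]
ee_rot: [-179.9, 0.1, -162.9]
wrist_force: [0.2, 0.6, -0.3]
finger_gap: 0.0392
grip_force: 0.0
```

```bash
python3 - <<'E'
from h import *
im,d,m,P=snap('wrist');s=ctrl.sense();print(s['eef_pos'],s['ee_rot'],s['joint_positions'],s['finger_gap'])
C=cloud(d,m,P)
hsv=cv2.cvtColor(im,cv2.COLOR_BGR2HSV)
red=((hsv[...,0]<6)|(hsv[...,0]>174))&(hsv[...,1]>150)&(hsv[...,2]>60)&(C[...,2]>.077)&(C[...,2]<.1)
n,l,st,c=cv2.connectedComponentsWithStats(red.astype(np.uint8))
for i in range(1,n):
    if st[i,4]>15:
        p=C[l==i];print(st[i],c[i],p.mean(0),cv2.minAreaRect(p[:,:2].astype(np.float32)*1000))
cv2.imwrite('pics/w3.png',im)
E
```

```text
[ 0.4912088  -0.19438204  0.16689403] [-1.79885391e+02  1.05929511e-01 -1.62905898e+02] [-3.01464117e+01  1.00530936e+00  1.04374438e+02 -3.77049334e-05
  7.44641872e+01 -1.37240398e+02] 0.03916722933121414
[248 176   9  32 257] [252.43579767 191.08560311] [ 0.48906727 -0.19490971  0.08260108] ((489.8324279785156, -195.08348083496094), (32.24317169189453, 7.880173683166504), 17.329227447509766)
```

View pics/w3.png

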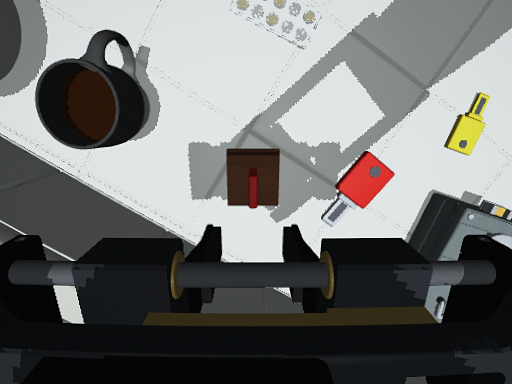

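The crop confirms the small red key standing in its stand at (252,191), aligned along the tool's x and centred between the fingers. The large red key (365,180) and the yellow one (467,125) lie clear of the gripper. Next I lower and grip.

Emit:
{"fn": "arm_command", "kwargs": {
  "plan": [
    [[0,0,0.7],0],
    [[0,0,0.7],0],
    [[0,0,0.7],0],
    [[0,0,0.5],0],
    [[0,0,0.275],0],
    [[0,0,0],0],
    [[0,0,0],0],
    [[0,0,0],0]
  ]
}}

```text
clock: 5.15
eef_pos: [0.4915, -0.1947, 0.0519]
ee_rot: [-179.9, 0.1, -162.9]
wrist_force: [-0.4, 0.1, 0.2]
finger_gap: 0.039
grip_force: 0.0
```

Emit:
{"fn": "arm_command", "kwargs": {
  "plan": [
    [[0,0,0],0],
    [[0,0,0],0],
    [[0,0,0],0],
    [[0,0,0],0],
    [[0,0,0],0],
    [[0,0,0],0],
    [[0,0,0],0],
    [[0,0,0],0]
  ],
  "hand": -1,
  "grip_force": 40
}}

```text
clock: 5.95
eef_pos: [0.4903, -0.194, 0.0503]
ee_rot: [-180.0, 0.0, -162.9]
wrist_force: [0.2, 0.2, 0.6]
finger_gap: 0.009
grip_force: 40.0
```

Emit:
{"fn": "arm_command", "kwargs": {
  "plan": [
    [[0,0,-0.3],0],
    [[0,0,-0.4],0],
    [[0,0,-0.5],0],
    [[0,0,-0.7],0],
    [[0,0,-0.8],0],
    [[0,0,0],0],
    [[0,0,0],0],
    [[0,0,0],0]
  ]
}}

```text
clock: 6.75
eef_pos: [0.4895, -0.1936, 0.1573]
ee_rot: [179.9, -0.1, -162.9]
wrist_force: [-0.2, 0.8, -1.3]
finger_gap: 0.0086
grip_force: 40.0
```

```bash
python3 - <<'E'
from h import *
s=ctrl.sense();print(s['eef_pos'],s['ee_rot'],s['finger_gap'],s['grip_force'])
im,d,m,P=snap('side');C=cloud(d,m,P);im2,d2,m2,P2=snap('wrist')
cv2.imwrite('pics/g.png',np.hstack([cv2.resize(im[90:210,200:320],(384,384)),im2[120:330,150:360].repeat(1,0)][:1]+[cv2.resize(im2[150:320,150:350],(400,384))]))
E
```

```text
[ 0.48954527 -0.19355851  0.15732231] [ 1.79924973e+02 -6.65506976e-02 -1.62922901e+02] 0.008617828555543544 39.99945402145386
```

View pics/g.png

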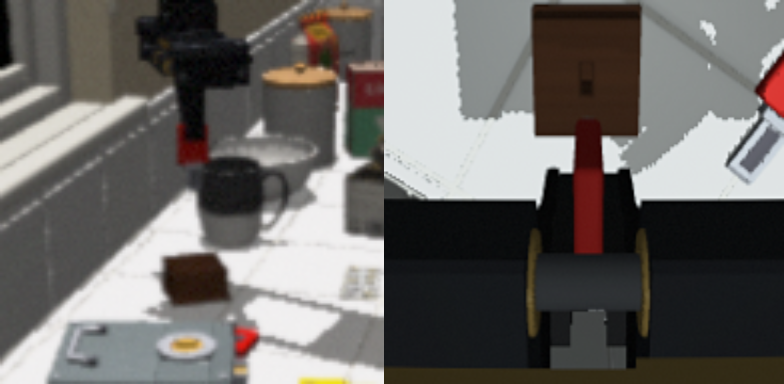

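The key is held upright between the fingers, and the stand's slot is empty and its block undisturbed. I now carry the key over the lock.

Emit:
{"fn": "arm_command", "kwargs": {
  "plan": [
    [[0,0,0],8.55],
    [[0,0,0],8.55],
    [[0.232,0.3,0],0],
    [[0,0.6,0],0],
    [[0,0.9,0],0],
    [[0,0.9,0],0],
    [[0,0.9,0],0],
    [[0,0.9,0],0],
    [[0,0.9,0],0],
    [[0,0.9,0],0]
  ]
}}

```text
clock: 7.85
eef_pos: [0.4801, 0.0595, 0.1572]
ee_rot: [180.0, -0.1, 180.0]
wrist_force: [0.8, -0.3, -0.2]
finger_gap: 0.0086
grip_force: 40.0
```

Emit:
{"fn": "arm_command", "kwargs": {
  "plan": [
    [[0,0.6,0],0],
    [[0,0.325,0],0],
    [[0,0,0],0],
    [[0,0,0],0],
    [[0,0,0],0],
    [[0,0,0],0]
  ]
}}

```text
clock: 8.45
eef_pos: [0.4812, 0.0939, 0.1582]
ee_rot: [-180.0, -0.0, 179.9]
wrist_force: [0.0, -0.9, -0.7]
finger_gap: 0.0089
grip_force: 40.0
```

```bash
python3 - <<'E'
from h import *
s=ctrl.sense();print(s['eef_pos'],s['ee_rot'],s['wrist_force'],s['joint_positions'])
im,d,m,P=snap('wrist');C=cloud(d,m,P);np.savez('w4.npz',im=im,d=d,P=P)
v,u=np.mgrid[:384,:512];hsv=cv2.cvtColor(im,cv2.COLOR_BGR2HSV)
# project expected lock points
def proj(p):
    q=(np.array(p)-P[:3,3])@P[:3,:3];x,y=q[0]/-q[2],-q[1]/-q[2];f=1+m['k1']*(x*x+y*y);return m['fx']*x*f+m['cx'],m['fy']*y*f+m['cy']
for p in((.481,.0948,.0735),(.4725,.0948,.0735),(.4895,.0948,.0735)):print(np.round(proj(p),1))
b=(hsv[...,0]>10)&(hsv[...,0]<35)&(hsv[...,1]>110)&(C[...,2]>.06)&(C[...,2]<.085)&(v<300)
print(b.sum());p=C[b];print(np.percentile(p,[1,50,99],axis=0).round(4),cv2.minEnclosingCircle(p[:,:2].astype(np.float32)*1000))
cu,cv_=map(int,proj((.481,.0948,.0735)))
c=im[cv_-60:cv_+60,cu-70:cu+70];cv2.imwrite('pics/w4.png',cv2.resize(c,None,fx=5,fy=5,interpolation=cv2.INTER_CUBIC));print(cu-70,cv_-60)
E
```

```text
[0.48121253 0.09392383 0.15816265] [-1.79987337e+02 -7.01115398e-03  1.79889458e+02] [ 0.04852568 -0.94159757 -0.718746  ] [ 1.82844403e+00 -3.77513192e+00  1.10037830e+02 -1.29352464e-02
  7.37447376e+01 -8.80573930e+01]
[252.9 193.4]
[252.9 185.1]
[252.9 201.5]
417
[[0.4684 0.082  0.0633]
 [0.4806 0.0959 0.073 ]
 [0.4916 0.1078 0.0746]] ((480.9712829589844, 95.00502014160156), 13.596839904785156)
182 133
```

View pics/w4.png

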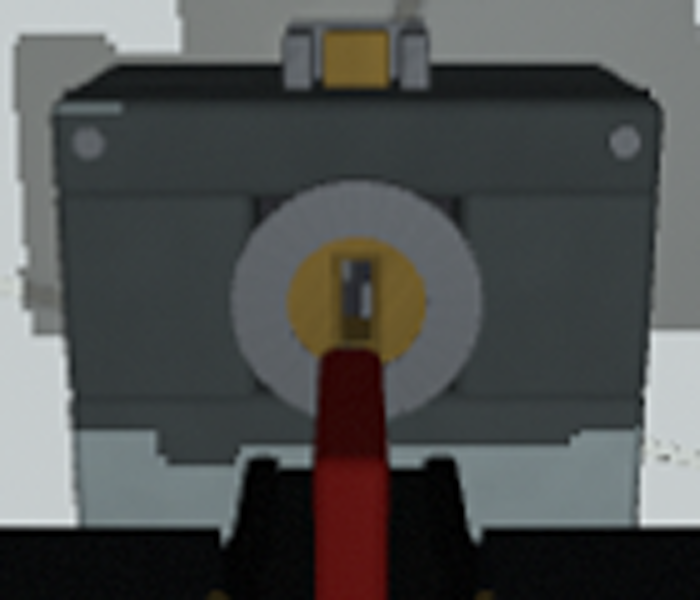

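The crop shows the lock's brass disc centred at crop (357,305) and the slot at x≈357. The red bow is just left of that, at x≈351, so the key needs about +1 mm along tool y. I'll measure it more exactly.

```bash
python3 - <<'E'
from h import *
f=np.load('w4.npz');im,d,P=f['im'],f['d'],f['P'];m=ctrl.camera_model('wrist');M=np.array(m['mount'])
T=cloud(d,m,M) # tool coords
hsv=cv2.cvtColor(im,cv2.COLOR_BGR2HSV)
v,u=np.mgrid[:384,:512]
red=((hsv[...,0]<8)|(hsv[...,0]>172))&(hsv[...,1]>150)&(hsv[...,2]>40)&(abs(u-252)<20)&(v>203)&(v<300)
for r in range(204,260,8):
    c=u[r][red[r]]
    if len(c):print(r,c.min(),c.max(),T[r][red[r]].mean(0).round(4))
b=(hsv[...,0]>10)&(hsv[...,0]<35)&(hsv[...,1]>90)&(abs(u-252)<25)&(v>170)&(v<215)
for r in range(183,202,3):
    c=u[r][b[r]]; 
    if len(c):print('b',r,c.min(),c.max(),T[r,c.min():c.max()+1].mean(0).round(4), im[r,244:264].sum(1).tolist())
E
```

```text
204 247 257 [ 0.0172 -0.      0.003 ]
212 246 258 [ 0.0171 -0.     -0.0123]
220 245 258 [ 0.0172 -0.0004 -0.026 ]
228 245 259 [ 0.0147 -0.0001 -0.0322]
236 245 259 [ 0.01   -0.0001 -0.0327]
244 245 258 [ 0.0046 -0.0004 -0.0323]
252 245 258 [-0.0007 -0.0004 -0.0322]
b 183 245 261 [0.0148 0.0008 0.0696] [282, 263, 252, 252, 230, 224, 223, 224, 225, 225, 222, 219, 222, 219, 234, 235, 233, 259, 283, 300]
b 186 242 264 [0.0063 0.001  0.0901] [253, 251, 250, 251, 200, 193, 241, 261, 172, 129, 126, 125, 153, 174, 215, 237, 245, 247, 250, 241]
b 189 240 266 [0.0035 0.001  0.0889] [245, 242, 246, 248, 218, 197, 176, 174, 141, 130, 151, 186, 165, 172, 224, 245, 248, 245, 244, 250]
b 192 240 266 [0.0003 0.001  0.0889] [242, 244, 245, 243, 210, 190, 161, 140, 132, 124, 223, 295, 206, 176, 224, 240, 244, 248, 248, 247]
b 195 240 266 [-0.0028  0.001   0.0889] [243, 241, 235, 240, 212, 193, 154, 136, 128, 120, 244, 292, 204, 171, 220, 247, 249, 243, 240, 242]
b 198 241 265 [-0.0055  0.001   0.0874] [235, 233, 238, 242, 209, 186, 142, 116, 109, 114, 114, 109, 160, 184, 226, 241, 239, 239, 239, 234]
b 201 242 263 [-0.0081  0.0005  0.0857] [236, 236, 234, 234, 216, 195, 174, 157, 162, 167, 170, 180, 191, 187, 218, 236, 236, 233, 235, 238]
```

Emit:
{"fn": "arm_command", "kwargs": {
  "plan": [
    [[0,0.03,0.3],0],
    [[0,0,0.3],0],
    [[0,0,0.2],0],
    [[0,0,0.1],0],
    [[0,0,0],0],
    [[0,0,0],0],
    [[0,0,0],0]
  ]
}}

```text
clock: 9.2
eef_pos: [0.4815, 0.0962, 0.1227]
ee_rot: [180.0, 0.0, 180.0]
wrist_force: [0.1, -0.1, 0.2]
finger_gap: 0.009
grip_force: 40.0
```

Emit:
{"fn": "arm_command", "kwargs": {
  "plan": [
    [[0,0,0.04],0],
    [[0,0,0.04],0],
    [[0,0,0.04],0],
    [[0,0,0.04],0],
    [[0,0,0.04],0],
    [[0,0,0.04],0],
    [[0,0,0.04],0],
    [[0,0,0],0],
    [[0,0,0],0]
  ]
}}

```text
clock: 10.1
eef_pos: [0.481, 0.0961, 0.1109]
ee_rot: [-180.0, -0.0, 180.0]
wrist_force: [-1.1, -0.3, 0.4]
finger_gap: 0.0088
grip_force: 40.0
```

Emit:
{"fn": "arm_command", "kwargs": {
  "plan": [
    [[0,0,0.03],0],
    [[0,0,0.03],0],
    [[0,0,0.03],0],
    [[0,0,0.03],0],
    [[0,0,0.03],0],
    [[0,0,0.03],0],
    [[0,0,0],0],
    [[0,0,0],0]
  ]
}}

```text
clock: 10.9
eef_pos: [0.481, 0.0961, 0.1037]
ee_rot: [-180.0, -0.0, 180.0]
wrist_force: [0.7, -1.3, -1.3]
finger_gap: 0.0084
grip_force: 40.0
```

Emit:
{"fn": "arm_command", "kwargs": {
  "plan": [
    [[0,0,0.03],0],
    [[0,0,0.03],0],
    [[0,0,0],0],
    [[0,0,0],0]
  ]
}}

```text
clock: 11.3
eef_pos: [0.4811, 0.0962, 0.1013]
ee_rot: [-180.0, -0.0, 180.0]
wrist_force: [0.0, -1.6, -0.7]
finger_gap: 0.0087
grip_force: 40.0
```

Emit:
{"fn": "arm_command", "kwargs": {
  "plan": [
    [[0,0.03,0.01],0],
    [[0,0.02,0.01],0],
    [[0,-0.05,0.01],0],
    [[0,-0.05,0.01],0],
    [[0,0.05,0.01],0],
    [[0,0.05,0.01],0],
    [[0,-0.05,0],0],
    [[0,0,0],0],
    [[0,0,0],0]
  ]
}}

```text
clock: 12.2
eef_pos: [0.4815, 0.0962, 0.0995]
ee_rot: [-180.0, 0.0, 180.0]
wrist_force: [-1.2, -2.6, 5.1]
finger_gap: 0.0089
grip_force: 40.0
```

Emit:
{"fn": "arm_command", "kwargs": {
  "plan": [
    [[0,0.05,0.01],0],
    [[0,0,0],0],
    [[0,-0.05,0.01],0],
    [[0,-0.05,0],0],
    [[0,0.05,0.01],0],
    [[0,0.05,0],0],
    [[0,-0.05,0.01],0],
    [[0,-0.05,0],0],
    [[0,0.05,0],0],
    [[0,0,0],0]
  ]
}}

```text
clock: 13.2
eef_pos: [0.4806, 0.0961, 0.0969]
ee_rot: [-180.0, -0.1, 180.0]
wrist_force: [0.1, -3.3, -2.7]
finger_gap: 0.0087
grip_force: 40.0
```

Emit:
{"fn": "arm_command", "kwargs": {
  "plan": [
    [[0,0.05,0.015],0],
    [[0,0,0.01],0],
    [[0,-0.05,0.015],0],
    [[0,-0.05,0.01],0],
    [[0,0.05,0.015],0],
    [[0,0.05,0.01],0],
    [[0,-0.05,0.01],0],
    [[0,-0.05,0],0],
    [[0,0.05,0],0],
    [[0,0,0],0]
  ]
}}

```text
clock: 14.2
eef_pos: [0.481, 0.0961, 0.0939]
ee_rot: [-180.0, -0.0, 180.0]
wrist_force: [0.1, -2.9, -0.8]
finger_gap: 0.0087
grip_force: 40.0
```

Emit:
{"fn": "arm_command", "kwargs": {
  "plan": [
    [[0,0.05,0.015],0],
    [[0,0,0.01],0],
    [[0,-0.05,0.015],0],
    [[0,-0.05,0.01],0],
    [[0,0.05,0.01],0],
    [[0,0.05,0],0],
    [[0,-0.05,0],0],
    [[0,-0.05,0],0],
    [[0,0.05,0],0],
    [[0,0,0],0]
  ]
}}

```text
clock: 15.2
eef_pos: [0.4816, 0.0963, 0.0924]
ee_rot: [-180.0, 0.1, 180.0]
wrist_force: [-1.9, -2.4, 5.9]
finger_gap: 0.008
grip_force: 40.0
```

Emit:
{"fn": "arm_command", "kwargs": {
  "plan": [
    [[0,0.05,0.01],0],
    [[0,0,0],0],
    [[0,-0.05,0.01],0],
    [[0,-0.05,0],0],
    [[0,0.05,0.01],0],
    [[0,0.05,0],0],
    [[0,-0.05,0],0],
    [[0,-0.05,0],0],
    [[0,0.05,0],0],
    [[0,0,0],0]
  ]
}}

```text
clock: 16.2
eef_pos: [0.4819, 0.0963, 0.0914]
ee_rot: [-180.0, 0.1, 180.0]
wrist_force: [-0.6, -2.8, 6.1]
finger_gap: 0.0091
grip_force: 40.0
```

Emit:
{"fn": "arm_command", "kwargs": {
  "plan": [
    [[0,0.05,0.01],0],
    [[0,0,0],0],
    [[0,-0.05,0.01],0],
    [[0,-0.05,0],0],
    [[0,0.05,0.01],0],
    [[0,0.05,0],0],
    [[0,-0.05,0.01],0],
    [[0,-0.05,0],0],
    [[0,0.05,0],0],
    [[0,0,0],0]
  ]
}}

```text
clock: 17.2
eef_pos: [0.4819, 0.0962, 0.0896]
ee_rot: [-180.0, 0.1, 180.0]
wrist_force: [0.4, -2.6, 4.9]
finger_gap: 0.0086
grip_force: 40.0
```

Emit:
{"fn": "arm_command", "kwargs": {
  "plan": [
    [[0,0.05,0.01],0],
    [[0,0,0],0],
    [[0,-0.05,0.01],0],
    [[0,-0.05,0],0],
    [[0,0.05,0.01],0],
    [[0,0.05,0],0],
    [[0,-0.05,0],0],
    [[0,-0.05,0],0],
    [[0,0.05,0],0],
    [[0,0,0],0]
  ]
}}

```text
clock: 18.2
eef_pos: [0.4815, 0.096, 0.0878]
ee_rot: [-179.9, 0.1, 180.0]
wrist_force: [1.9, -1.1, 4.3]
finger_gap: 0.0086
grip_force: 40.0
```

Emit:
{"fn": "arm_command", "kwargs": {
  "plan": [
    [[0,0.05,0.01],0],
    [[0,0,0],0],
    [[0,-0.05,0.01],0],
    [[0,-0.05,0],0],
    [[0,0.05,0.01],0],
    [[0,0.05,0],0],
    [[0,-0.05,0],0],
    [[0,-0.05,0],0],
    [[0,0.05,0],0],
    [[0,0,0],0]
  ]
}}

```text
clock: 19.2
eef_pos: [0.4819, 0.096, 0.0876]
ee_rot: [-179.9, 0.1, 180.0]
wrist_force: [0.5, -1.8, 10.0]
finger_gap: 0.0085
grip_force: 40.0
```

Emit:
{"fn": "arm_command", "kwargs": {
  "plan": [
    [[0,0.05,0.01],0],
    [[0,0,0],0],
    [[0,-0.05,0.01],0],
    [[0,-0.05,0],0],
    [[0,0.05,0],0],
    [[0,0.05,0],0],
    [[0,-0.05,0],0],
    [[0,0,0],0],
    [[0,0,0],0]
  ]
}}

```text
clock: 20.1
eef_pos: [0.482, 0.096, 0.0875]
ee_rot: [-180.0, 0.1, 180.0]
wrist_force: [-2.0, -2.3, 15.0]
finger_gap: 0.009
grip_force: 40.0
```

```bash
python3 - <<'E'
from h import *
Z=[];F=[]
for n in('wrist','wrist','wrist','side'):
    im,d,m,P=snap(n);s=ctrl.sense();Z.append(s['eef_pos']);F.append(np.r_[s['wrist_force'],s['wrist_torque']])
    if n=='wrist':
        T=cloud(d,m,np.array(m['mount']));hsv=cv2.cvtColor(im,cv2.COLOR_BGR2HSV);v,u=np.mgrid[:384,:512]
        red=((hsv[...,0]<8)|(hsv[...,0]>172))&(hsv[...,1]>150)&(hsv[...,2]>60)&(abs(u-252)<16)&(v>195)&(v<300)
        top=red&(abs(T[...,0])<.012)
        print('bow top tool z',np.median(T[top][:,2]),'y',T[top][:,1].mean());wim=im
print(np.mean(Z,0).round(4),np.std(Z,0).round(4),np.mean(F,0).round(2))
cv2.imwrite('pics/h.png',np.hstack([cv2.resize(wim[150:260,190:310],(480,440),interpolation=2),cv2.resize(im[170:240,210:285],(300,280),interpolation=2).copy() if 0 else cv2.resize(im[160:240,210:290],(300,440),interpolation=2)]))
E
```

```text
bow top tool z -0.03236428945446776 y -0.00036938312663706567
bow top tool z -0.032379829013073944 y -0.0003936431029007544
bow top tool z -0.032371627307037076 y -0.00034455749929196704
[0.4821 0.096  0.0875] [0. 0. 0.] [-2.65 -1.61 15.83 -0.24  0.47 -0.03]
```

View pics/h.png

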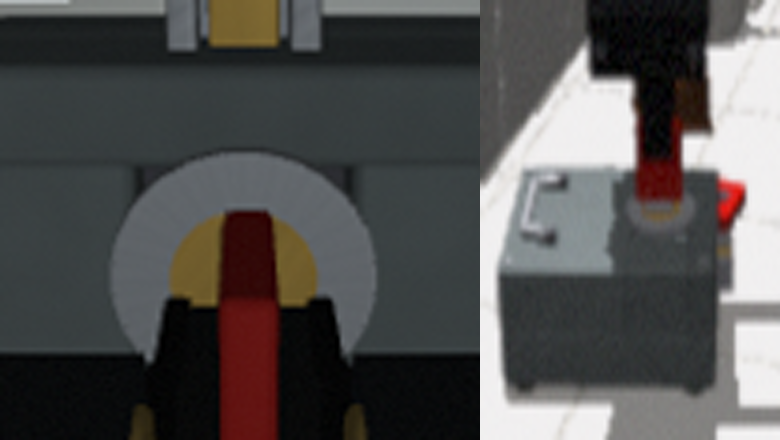

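Both views show the shoulder on the lock's mouth and no blade visible. The bow top at 0.120 m matches the home height of 0.1205 m, and z stopped at 0.0875 m as the force rose, so the key is home. I ease the push a little and start the quarter turn clockwise.

Emit:
{"fn": "arm_command", "kwargs": {
  "plan": [
    [[0,0,-0.015],0],
    [[0,0,0],6],
    [[0,0,0],6],
    [[0,0,0],6],
    [[0,0,0],6],
    [[0,0,0],6],
    [[0,0,0],0]
  ],
  "grip_force": 50
}}

```text
clock: 21.0
eef_pos: [0.482, 0.0956, 0.0876]
ee_rot: [-180.0, 0.1, 149.8]
wrist_force: [-0.6, -2.2, 11.5]
finger_gap: 0.0086
grip_force: 50.0
```

```bash
cat > f.py <<'E'
from h import *
s=ctrl.sense();print({k:np.round(s[k],3) for k in('clock','eef_pos','ee_rot','wrist_force','wrist_torque')},s['joint_positions'][5])
E
python3 f.py
```

```text
{'clock': np.float64(21.0), 'eef_pos': array([0.482, 0.096, 0.088]), 'ee_rot': array([-1.79978e+02,  1.29000e-01,  1.49834e+02]), 'wrist_force': array([-0.62 , -2.24 , 11.462]), 'wrist_torque': array([-0.599,  0.008,  0.043])} -57.71361689158856
```

Emit:
{"fn": "arm_command", "kwargs": {
  "plan": [
    [[0,0,0],6],
    [[0,0,0],6],
    [[0,0,0],6],
    [[0,0,0],6],
    [[0,0,0],6],
    [[0,0,0],6],
    [[0,0,0],6],
    [[0,0,0],6],
    [[0,0,0],6],
    [[0,0,0],0]
  ]
}}

```text
clock: 22.0
eef_pos: [0.4814, 0.0951, 0.0876]
ee_rot: [180.0, 0.1, 95.9]
wrist_force: [-2.6, -5.6, 14.0]
finger_gap: 0.0087
grip_force: 50.0
```

```bash
python3 f.py
```

```text
{'clock': np.float64(22.0), 'eef_pos': array([0.481, 0.095, 0.088]), 'ee_rot': array([1.79999e+02, 1.48000e-01, 9.58510e+01]), 'wrist_force': array([-2.616, -5.56 , 13.954]), 'wrist_torque': array([-1.09 ,  0.565,  0.149])} -3.7205628988885078
```

Emit:
{"fn": "arm_command", "kwargs": {
  "plan": [
    [[0,0,0],3],
    [[0,0,0],3],
    [[0,0,0],3],
    [[0,0,0],2],
    [[0,0,0],0],
    [[0,0,0],0],
    [[0,0,0],0]
  ]
}}

```text
clock: 22.7
eef_pos: [0.4813, 0.0951, 0.0876]
ee_rot: [180.0, 0.1, 85.0]
wrist_force: [-2.7, -5.2, 13.4]
finger_gap: 0.0085
grip_force: 50.0
```

```bash
python3 f.py
```

```text
{'clock': np.float64(22.7), 'eef_pos': array([0.481, 0.095, 0.088]), 'ee_rot': array([1.79983e+02, 1.47000e-01, 8.50210e+01]), 'wrist_force': array([-2.741, -5.247, 13.388]), 'wrist_torque': array([-1.096,  0.572,  0.088])} 7.1096314452829965
```

Emit:
{"fn": "arm_command", "kwargs": {
  "plan": [
    [[0,0,0],3],
    [[0,0,0],2],
    [[0,0,0],0],
    [[0,0,0],0],
    [[0,0,0],0]
  ]
}}

```text
clock: 23.2
eef_pos: [0.4813, 0.0951, 0.0876]
ee_rot: [180.0, 0.1, 80.0]
wrist_force: [-2.0, -5.0, 14.3]
finger_gap: 0.0088
grip_force: 50.1
```

```bash
python3 f.py
```

```text
{'clock': np.float64(23.2), 'eef_pos': array([0.481, 0.095, 0.088]), 'ee_rot': array([1.79978e+02, 1.47000e-01, 8.00360e+01]), 'wrist_force': array([-2.014, -4.975, 14.269]), 'wrist_torque': array([-1.085,  0.726,  0.173])} 12.100738841916623
```

Emit:
{"fn": "arm_command", "kwargs": {
  "plan": [
    [[0,0,0],2],
    [[0,0,0],0],
    [[0,0,0],0],
    [[0,0,0],0]
  ]
}}

```text
clock: 23.6
eef_pos: [0.4812, 0.0951, 0.0876]
ee_rot: [180.0, 0.2, 78.1]
wrist_force: [-2.9, -5.0, 13.7]
finger_gap: 0.0087
grip_force: 50.1
```

```bash
python3 - <<'E'
import f
from h import *
im,d,m,P=snap('wrist')
T=cloud(d,m,np.array(m['mount']));hsv=cv2.cvtColor(im,cv2.COLOR_BGR2HSV);v,u=np.mgrid[:384,:512]
red=((hsv[...,0]<8)|(hsv[...,0]>172))&(hsv[...,1]>150)&(hsv[...,2]>60)&(abs(u-252)<25)&(v>195)&(v<300)
p=T[red&(T[...,2]<-.029)&(T[...,2]>-.036)]
print('bow in tool',cv2.minAreaRect(p[:,:2].astype(np.float32)*1000),np.median(p[:,2]))
cv2.imwrite('pics/t.png',cv2.resize(im[140:270,170:335],None,fx=4,fy=4,interpolation=2))
E
```

```text
{'clock': np.float64(23.6), 'eef_pos': array([0.481, 0.095, 0.088]), 'ee_rot': array([1.79974e+02, 1.52000e-01, 7.80530e+01]), 'wrist_force': array([-2.926, -4.999, 13.693]), 'wrist_torque': array([-1.074,  0.762,  0.354])} 14.087554840912833
bow in tool ((5.111699104309082, -0.25629234313964844), (8.197680473327637, 24.00941276550293), 89.68370056152344) -0.032264144762662816
```

View pics/t.png

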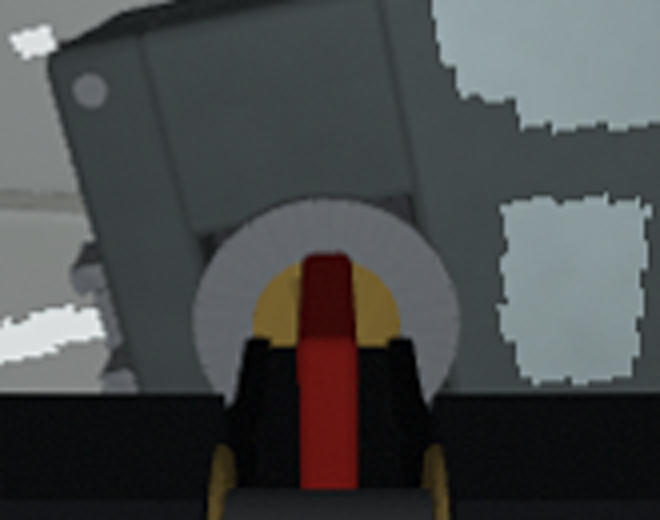

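The torque jumped from 0.17 to 0.35 N m over the last 2°, at 102° of hand turn, so the stop is reached. The key is unslipped in the pads (0.3° off the tool axis). The bolt's brackets at crop (90,300) no longer show the brass bolt, so it is drawn back. I hand in while holding it.

```bash
python3 -c "
from plant import ctrl
print(ctrl.job_done())"
```

```text
the job is handed in; nothing more can be done
None
```

The red key is fully home in the medicine box lock and turned clockwise to its stop; I handed the job in at about 24 s, still gripping it against the spring with the bolt drawn back.

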